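# Wedge the rocking chest

## Task

The small plywood chest rocks because one of its four legs is too short. Only pushing and pressing with the fingers, and lifting nothing, push the wooden wedge along the table, thin end first, under the short leg until the leg bears on it, so that the chest stands level and no longer rocks when you press down on its top over that leg. Do not shove the chest along the table or disturb the other things; finish while still holding a light downward press with the fingertips on the top of the chest over the wedged leg.

Things in the scene. Friction and masses are not known exactly. Their poses are not given: they have to be found in the camera images.
- chest: Closed plywood chest, 220 (x) x 190 (y) mm, about 1.6 kg, on four square 30 mm legs (three with thin rubber pads) centred at x = +-95, y = +-80 mm (outer faces flush with its sides); underside 35 mm, flat top 85 mm up. Origin: footprint centre at table height, z up. The leg at +x, +y is short: its foot hangs 5 to 10 mm (unknown) above the table while the chest rests level on the other three.
- press_spot (a point): Point on the chest's flat top above the centre of the short leg (chest frame x = +95, y = +80, z = +85 mm): where to press. While the leg is unsupported, 1 to 5 N down here tips the chest onto it; let go and it rocks back to level. Pushing the wedge in with over about 5 N can start to lift or slide the chest.
- wedge: Loose wooden wedge, 140 (x) x 50 (y) mm, 70 g, flat on the table; upper face slopes evenly from 24 mm thick at the back (x = -70) to 2 mm at the thin end (x = +70). Origin: centre of its underside. Starts beside the short leg on the chest's +y side, thin end towards the leg (along the chest's -y within 0.12 rad), 20 to 50 mm off it, up to 8 mm out of line.
- wedge_tip (a point): Middle of the wedge's thin edge, 1 mm above the table.
- wedge_back (a point): Middle of the wedge's upright back face (50 mm wide, 24 mm high), 12 mm above the table: where to push. Takes under 1 N until the ramp meets the leg's lower edge, then rises steeply; the wedge then stays put by friction.
- glue_bottle: Bystander: white upright glue bottle, 48 mm diameter, 120 mm high; origin at the centre of its underside. Leave alone.
- tub: Bystander: clear round open tub of small coloured caps, 84 mm diameter, 75 mm high; origin at the centre of its underside. Leave alone.
- offcut: Bystander: pale wooden offcut lying flat, 90 (x) x 45 (y) x 22 mm; origin at the centre of its underside. Leave alone.
Not all that is in view belongs to the job. Several things look just like the wedge: the one meant starts farthest to the robot's right.

How it is judged:
By the outcome, as a careful person would: the job done as asked, in the order asked, and still so for the second after the job is handed in, while the arm keeps its last pose, push and grip.
It also fails if it takes over 45 s, if anything falls off the work surface, if the arm or the gripper's body presses on something with over 40 N, if the wrist force passes 120 N, or if a joint passes its speed limit or range.

## Robot

A 7-joint arm with a two-finger parallel gripper is mounted at the origin on the work surface. World frame = base frame: x ahead of the robot, y to its left, z up, the work surface at z = 0. Lengths are in m, angles in rad, forces in N, time in s.
With the tool pointing down it reaches from about 0.425 to 0.825 m from the base axis. Payload 3.6 kg.
Tool frame: the origin (TCP) lies midway between the tips of the shut fingers; the grasp point (between the pads) lies 19 mm behind it; z points along the fingers, y is the direction in which the jaws open and shut (so a half turn about z gives the same grasp; the last joint's range is limited). The gripper opens to 85 mm and grips with 20 to 120 N. Pads are 22 mm wide; open, the fingers measure 114 mm over their backs; the gripper's body (76 mm by 85 mm) begins 54 mm behind the grasp point. The pads swing forward as they close: fully open they stand 13 mm farther back than shut.
Start: joints at [1.19, 0.615, -0.013, 1.423, 0.008, 1.103, -0.04], TCP at [0.225, -0.61, 0.231] pointing down, gripper open.
Joint ranges: [-3.12, 3.12], [-0.3, 2.06], [-1.34, 1.32], [0.26, 2.42], [-1.36, 4.5], [0.01, 1.98], [-2.84, 2.84]. Speed limits (rad/s): [2.79, 2.79, 3.14, 3.14, 3.14, 3.14, 3.14].

## Interface

Orientations are given as a rotation vector (axis times angle).
In Python, from bench import r, optics, sign_off gives the robot as it stands. The module is installed in compiled form; this text tells all that it offers.
- The arm moves only by the tool jog_arm, never from a script. Its arguments are lists of equal length, an entry for each row: "turn": the turn, a rotation vector about the tool's x, y, z in rad, a list of three; "translation": the shift along the tool's x, y, z in cm, a list of three; "gripper": the gripper's target within -1 to 1 (fully open at 1, half-way at 0, shut at -1). A call has exactly 8 rows; each row is the pose to reach, as a shift and turn from the pose commanded when the call began, along the tool's axes at that moment; what a row does not reach only later rows make up. A row lasts 1/10 s, in which the tool goes at most 50 mm and 8.59 degrees, less where a joint would pass 70% of its speed; a pose out of reach is approached as far as the arm can. A call with a gripper value outside its range is refused whole. The fingers move at their own pace and stop on an object; "squeeze" is the grip in N (left out, the last holds). Time passes only in rows, so rows that repeat a pose let the fingers close, or fill a call up. It gives the time, the measured TCP pose, the force and the opening at its end, in the units of the state.
- r.get_obs(): the state, without advancing time (a new reading comes with each control period).
- optics.read_camera(name): name is "scene" or "top"; returns the picture (384x512x3 uint8, red, green, blue); there is no depth.
- optics.calibration(name): a dict with "fx", "fy", "cx", "cy" (pixels), "R" (3x3) and "t" (3): a world point X has camera coordinates R X + t. Camera axes: x right, y down, z forward; pixel columns grow to the right and rows downward; lengths in m; the calibration is good to about 2 mm. A picture is of the moment at which its call begins. calibration takes no time and is no camera call.
- sign_off(): hands the job in, once; it reports no verdict.
The state is a dict: "clock": time; "q": joint angles; "joint_velocities": joint speeds; "joint_torque": joint torques, N m; "eef_pos": TCP position; "tool_rot": TCP orientation; "contact_force": force on the tool from outside, world axes, zero at the start; "ft_torque": the same for the moment, N m; "grip_width": opening from 0.0 (shut) to 1.0 (fully open).
Only numpy, scipy, OpenCV 4.12 (cv2) and the standard library are available. Lean on these libraries where they do the work, as an engineer would, in place of code of your own. Each camera call takes 0.05 s, during which the arm holds its last target.

## Working session

There is one attempt and no reset: what is moved stays moved. The work goes in short steps, Python scripts to look and compute and a tool call to move; the robot and the scene stay as the last step left them, time stands still between calls to the robot, and variables do not carry over. Pictures are saved under pics/ and viewed, and the job is handed in when it is done.

Besides the shell and the picture viewer there is one more tool, called after "Call:" as name(argument=value, ...) on one line, values as JSON. jog_arm: Moves the arm, as the interface text tells. Its arguments: {"type":"object","properties":{"turn":{"type":"array","items":{"type":"array","items":{"type":"number"}}},"translation":{"type":"array","items":{"type":"array","items":{"type":"number"}}},"gripper":{"type":"array","items":{"type":"number"}},"squeeze":{"type":"number"}},"required":["turn","translation","gripper"]}

```bash
mkdir -p pics; python3 - <<'E'
from bench import r, optics
import cv2, numpy as np
print({k:np.round(v,3) for k,v in r.get_obs().items()})
for n in ("scene","top"):
    im=optics.read_camera(n); cv2.imwrite(f"pics/{n}0.png",im[...,::-1])
    c=optics.calibration(n); print(n,{k:np.round(v,4).tolist() for k,v in c.items()})
E
```

```text
{'clock': np.float64(0.0), 'q': array([ 1.19 ,  0.616, -0.013,  1.425,  0.008,  1.103, -0.04 ]), 'joint_velocities': array([-0.002, -0.   , -0.001, -0.001,  0.001, -0.   , -0.001]), 'joint_torque': array([ 0.0000e+00, -4.6921e+01,  2.5900e-01, -1.7103e+01,  1.0000e-02,
        1.0000e-02,  0.0000e+00]), 'eef_pos': array([ 0.225, -0.609,  0.23 ]), 'tool_rot': array([-3.09e+00, -5.53e-01,  1.00e-03]), 'contact_force': array([-0.471,  0.326,  0.175]), 'ft_torque': array([-0.025,  0.053,  0.009]), 'grip_width': np.float64(0.999)}
scene {'fx': 390.9674, 'fy': 390.9674, 'cx': 242.8642, 'cy': 181.6878, 'R': [[0.7763, 0.6303, -0.0069], [0.3868, -0.4851, -0.7843], [-0.4977, 0.6062, -0.6204]], 't': [-0.4288, -0.1983, 1.1865]}
top {'fx': 451.4228, 'fy': 451.4228, 'cx': 257.4625, 'cy': 195.7061, 'R': [[-0.0108, -0.9996, -0.0245], [-0.9878, 0.0145, -0.1551], [0.1554, 0.0226, -0.9876]], 't': [-0.0488, 0.6116, 0.8787]}
```

View pics/scene0.png

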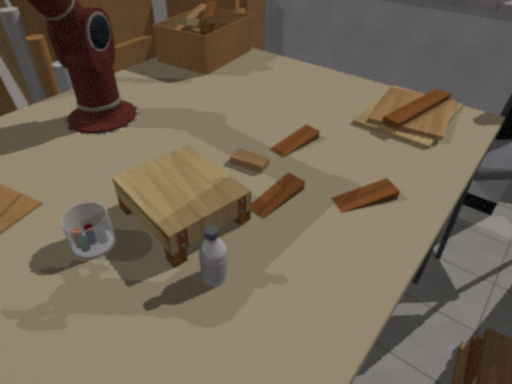

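View pics/top0.png

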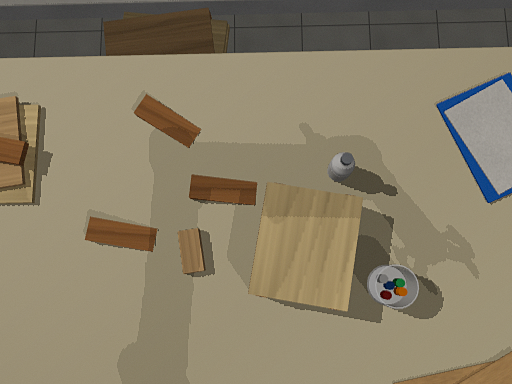

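```bash
cat > h.py <<'E'
import numpy as np
from bench import r, optics
def ray(n,u,v,z):
    c=optics.calibration(n);R=np.array(c["R"]);t=np.array(c["t"])
    d=R.T@np.array([(u-c["cx"])/c["fx"],(v-c["cy"])/c["fy"],1]);o=-R.T@t
    return o+d*(z-o[2])/d[2]
def proj(n,X):
    c=optics.calibration(n);p=np.array(c["R"])@X+np.array(c["t"])
    return np.array([c["fx"]*p[0]/p[2]+c["cx"],c["fy"]*p[1]/p[2]+c["cy"]])
E
python3 - <<'E'
import cv2
a=cv2.imread("pics/top0.png")[140:320,170:375]
cv2.imwrite("pics/top0z.png",cv2.resize(a,None,fx=3.3,fy=3.3,interpolation=cv2.INTER_CUBIC))
a=cv2.imread("pics/scene0.png")[140:290,105:315]
cv2.imwrite("pics/scene0z.png",cv2.resize(a,None,fx=3.7,fy=3.7,interpolation=cv2.INTER_CUBIC))
E
```

```text
(no output)
```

View pics/top0z.png

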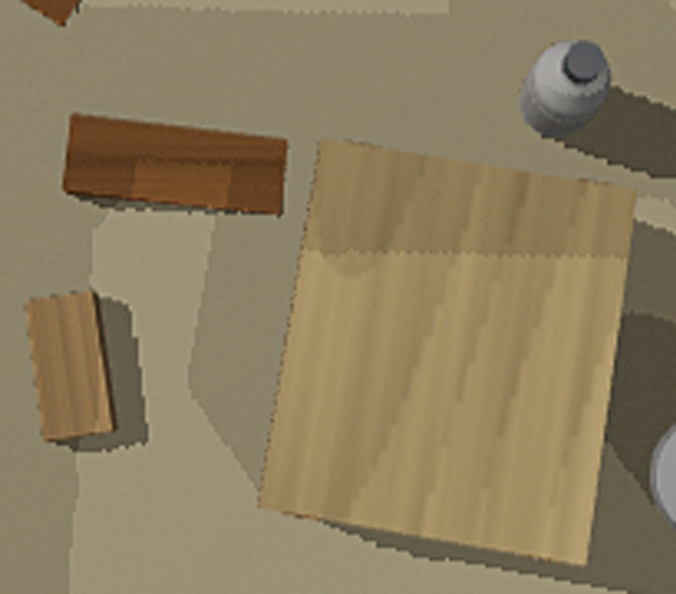

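View pics/scene0z.png

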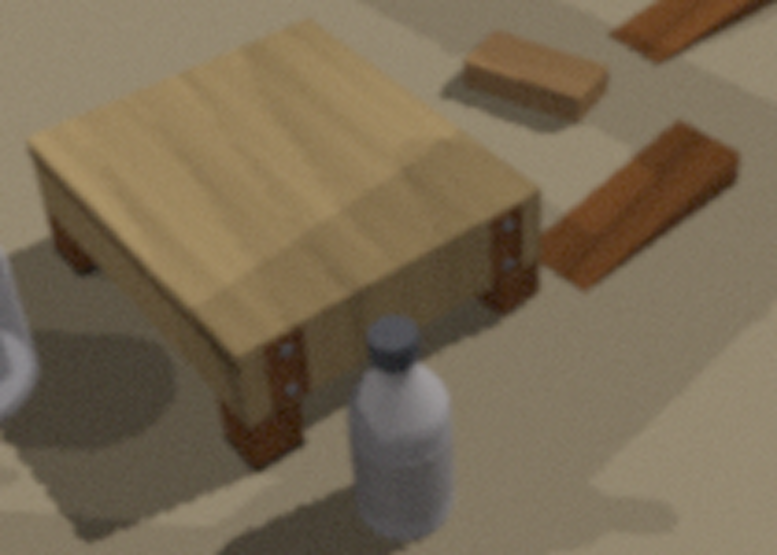

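```bash
python3 - <<'E'
from h import *
f=lambda n,u,v,z:(ray(n,170+u/3.3-.35,140+v/3.3-.35,z) if n=="top" else ray(n,105+u/3.7-.35,140+v/3.7-.35,z))
W=[f("top",72,115,.024),f("top",64,190,.024),f("top",281,215,.002),f("top",288,141,.002)]
C=[f("top",318,140,.085),f("top",636,188,.085),f("top",587,565,.085),f("top",260,507,.085)]
# order C: (+x+y),(+x-y),(-x-y),(-x+y)
S=[f("scene",537,190,.085),f("scene",240,360,.085),f("scene",30,145,.085),f("scene",310,20,.085)]
SW=[f("scene",740,155,.024),f("scene",680,123,.024),f("scene",540,258,.002),f("scene",585,287,.002)]
for nm,A in(("W",W),("C",C),("S",S),("SW",SW)):
    A=np.array(A);print(nm,np.round(A[:,:2],4).tolist(),np.round(A.mean(0),4))
C=np.array(C);S=np.array(S)
for A in (C,S):
    c=A.mean(0); ex=(A[0]+A[1]-A[2]-A[3])/2; ey=(A[0]+A[3]-A[1]-A[2])/2
    yaw=np.arctan2(ex[1],ex[0]);yaw2=np.arctan2(-ey[0],ey[1])
    print(np.linalg.norm(ex),np.linalg.norm(ey),yaw,yaw2)
    y=(yaw+yaw2)/2;R=np.array([[np.cos(y),-np.sin(y)],[np.sin(y),np.cos(y)]])
    print("press",c[:2]+R@[.095,.08]," leg face +y", c[:2]+R@[.095,.095])
for A in(W,SW):
    A=np.array(A)
    b=(A[0]+A[1])/2;t=(A[2]+A[3])/2;d=t-b;print("back",b,"tip",t,np.linalg.norm(d),"dir",np.arctan2(d[1],d[0])+np.pi/2)
    d=d[:2]/np.linalg.norm(d[:2])
    print("in chest frame tip",R.T@(t[:2]-c[:2]),"back",R.T@(b[:2]-c[:2]))
E
```

```text
W [[0.6623, 0.0838], [0.6134, 0.0884], [0.5983, -0.0496], [0.6472, -0.0547]] [0.6303 0.017  0.013 ]
C [[0.632, -0.0746], [0.6001, -0.2624], [0.3832, -0.2245], [0.4173, -0.0382]] [ 0.5082 -0.1499  0.085 ]
S [[0.6343, -0.0783], [0.6029, -0.2622], [0.3897, -0.2234], [0.4209, -0.0364]] [ 0.5119 -0.1501  0.085 ]
SW [[0.6658, 0.084], [0.6187, 0.0882], [0.6128, -0.0477], [0.6483, -0.051]] [0.6364 0.0184 0.013 ]
0.2189549586803764 0.1899466137022675 -0.1705299893782599 -0.17445357449018797
press [ 0.61547818 -0.08742713]  leg face +y [ 0.61805274 -0.07264972]
0.21706591104091114 0.1880472430717998 -0.18688552251206111 -0.16709578947338408
press [ 0.61954304 -0.08805669]  leg face +y [ 0.62218406 -0.07329102]
back [0.63784307 0.08609525 0.024     ] tip [ 0.62277556 -0.05213051  0.002     ] 0.14077426186233202 dir -0.10857776488071735
in chest frame tip [0.09185658 0.11593408] back [0.08235155 0.25465339]
back [0.64223582 0.08608472 0.024     ] tip [ 0.63054058 -0.04934643  0.002     ] 0.13770394676166708 dir -0.08614189138720096
in chest frame tip [0.0990101  0.12004184] back [0.08667754 0.25541645]
```

Call:
jog_arm(turn=[[0, 0, -0.139], [0, 0, -0.278], [0, 0, -0.417], [0, 0, -0.556], [0, 0, -0.695], [0, 0, -0.834], [0, 0, -0.973], [0, 0, -1.11]], translation=[[3.8, -3.15, 0], [7.6, -6.3, 0], [11.4, -9.45, 0], [15.2, -12.6, 0], [19, -15.75, 0], [22.8, -18.9, 0], [26.6, -22.05, 0], [30.4, -25.2, 0]], gripper=[-0.4, -0.4, -0.4, -0.4, -0.4, -0.4, -0.4, -0.4], squeeze=20)

```text
clock: 0.9
eef_pos: [0.4234, -0.2662, 0.2312]
tool_rot: [-2.331, -2.106, 0.0]
contact_force: [1.4, -0.6, 0.8]
grip_width: 0.299
```

```bash
cat >> h.py <<'E'
from scipy.spatial.transform import Rotation as Ro
def st():
    o=r.get_obs();R=Ro.from_rotvec(o["tool_rot"]).as_matrix()
    print("t",round(float(o["clock"]),2),"p",np.round(o["eef_pos"],4),"F",np.round(o["contact_force"],2),"M",np.round(o["ft_torque"],2),"g",round(float(o["grip_width"]),3),"tx",np.round(R[:,0],3),"ty",np.round(R[:,1],3),"tz",np.round(R[:,2],3),"q",np.round(o["q"],2))
    return o["eef_pos"],R
def to(X,cmd=None):
    p,R=st();print("shift cm",np.round(R.T@(np.array(X)-p)*100,2))
E
python3 -c "
from h import *
to([.643,.118,.2])
for u,v in ((178,230),(198,228),(204,271),(184,274)): print(ray('top',u,v,.022))
"
```

```text
t 0.9 p [ 0.4234 -0.2662  0.2312] F [ 1.35 -0.63  0.83] M [ 0.01 -0.07 -0.07] g 0.299 tx [0.101 0.995 0.   ] ty [ 0.995 -0.101 -0.   ] tz [-0.  0. -1.] q [ 0.77  0.4  -0.36  1.84  0.17  0.93  0.23]
shift cm [40.45 17.95  3.12]
[0.54471713 0.11102717 0.022     ]
[0.5483631  0.06909585 0.022     ]
[0.45954726 0.05584027 0.022     ]
[0.45389011 0.09711019 0.022     ]
```

Call:
jog_arm(turn=[[0, 0, 0], [0, 0, 0], [0, 0, 0], [0, 0, 0], [0, 0, 0], [0, 0, 0], [0, 0, 0], [0, 0, 0]], translation=[[4.5, 2, 0], [9, 4, 0], [13.5, 6, 0], [18, 8, 0], [22.5, 10, 0], [27, 12, 0], [31.5, 14, 0], [36, 16, 0]], gripper=[-0.4, -0.4, -0.4, -0.4, -0.4, -0.4, -0.4, -0.4])

```text
clock: 1.7
eef_pos: [0.6211, 0.0744, 0.2308]
tool_rot: [-2.337, -2.099, 0.002]
contact_force: [0.8, 0.1, 0.6]
grip_width: 0.299
```

```bash
python3 -c "
from h import *
to([.643,.118,.1])
"
```

```text
t 1.7 p [0.6211 0.0744 0.2308] F [0.77 0.09 0.6 ] M [-0.05 -0.08  0.02] g 0.299 tx [ 0.107  0.994 -0.001] ty [ 0.994 -0.107 -0.001] tz [-0.001 -0.001 -1.   ] q [ 0.06  0.6  -0.37  1.49  0.24  1.09 -0.47]
shift cm [ 4.58  1.72 13.08]
```

Call:
jog_arm(turn=[[0, 0, 0], [0, 0, 0], [0, 0, 0], [0, 0, 0], [0, 0, 0], [0, 0, 0], [0, 0, 0], [0, 0, 0]], translation=[[4, 1.5, 0.5], [4.6, 1.7, 4], [4.6, 1.7, 8.5], [4.6, 1.7, 13], [4.6, 1.7, 16.5], [4.6, 1.7, 19.5], [4.6, 1.7, 21.5], [4.6, 1.7, 22.1]], gripper=[-0.4, -0.4, -0.4, -0.4, -0.4, -0.4, -0.4, -0.4])

```text
clock: 2.5
eef_pos: [0.64, 0.116, 0.007]
tool_rot: [-2.335, -2.098, 0.009]
contact_force: [0.9, -0.3, -0.3]
grip_width: 0.299
```

```bash
python3 -c "
from h import *
import cv2
to([.641,.098,.009])
for n in('scene','top'):
    im=optics.read_camera(n)[...,::-1]
    im=im[60:250,80:360] if n=='scene' else im[90:290,120:370]
    cv2.imwrite(f'pics/{n}1.png',cv2.resize(im,None,fx=2.8,fy=2.8,interpolation=cv2.INTER_CUBIC))
"
```

```text
t 2.5 p [0.64  0.116 0.007] F [ 0.87 -0.26 -0.29] M [-0.01 -0.04  0.05] g 0.299 tx [ 0.107  0.994 -0.002] ty [ 0.994 -0.107 -0.006] tz [-0.006 -0.002 -1.   ] q [-0.05  0.9  -0.29  1.6   0.35  0.71 -0.61]
shift cm [-1.78  0.29 -0.2 ]
```

View pics/scene1.png

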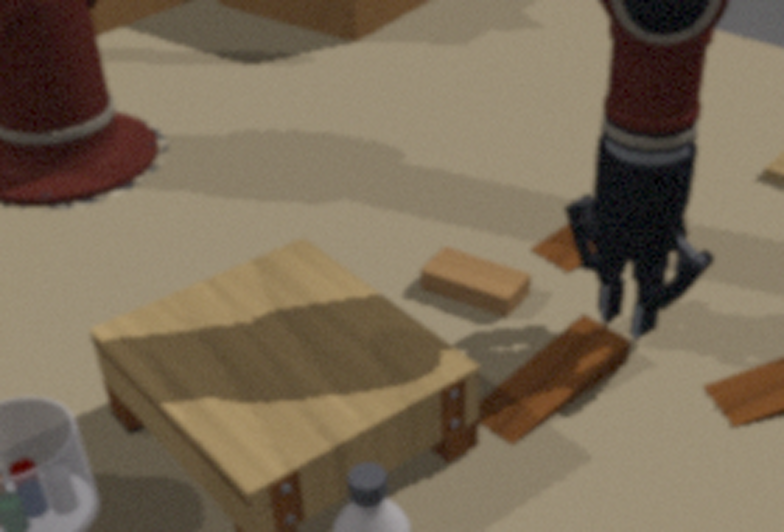

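View pics/top1.png

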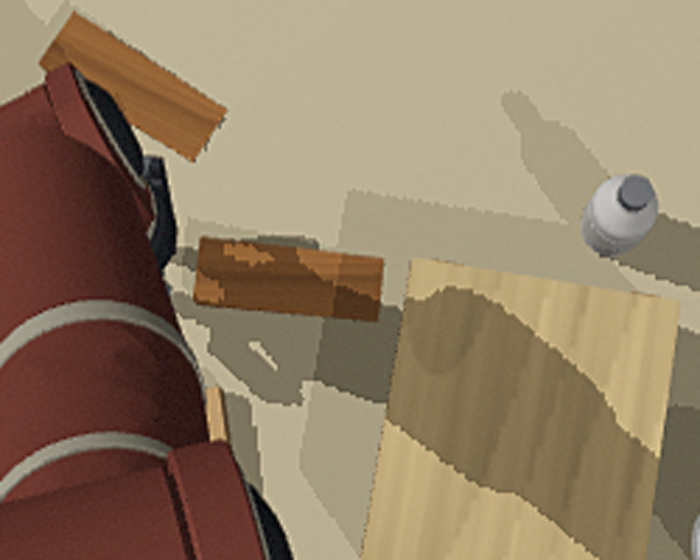

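Call:
jog_arm(turn=[[0, 0, 0], [0, 0, 0], [0, 0, 0], [0, 0, 0], [0, 0, 0], [0, 0, 0], [0, 0, 0], [0, 0, 0]], translation=[[-0.5, 0.3, 0], [-1.0, 0.3, 0], [-1.4, 0.3, 0], [-1.8, 0.3, 0], [-2.3, 0.3, 0], [-2.8, 0.3, 0], [-3.3, 0.3, 0], [-3.7, 0.3, 0]], gripper=[-0.4, -0.4, -0.4, -0.4, -0.4, -0.4, -0.4, -0.4])

```text
clock: 3.4
eef_pos: [0.6414, 0.0793, 0.0104]
tool_rot: [2.337, 2.099, 0.0]
contact_force: [0.9, 0.1, 0.7]
grip_width: 0.297
```

```bash
python3 -c "
from h import *
import cv2
st()
for n in('scene','top'):
    im=optics.read_camera(n)[...,::-1]
    im=im[120:290,200:340] if n=='scene' else im[140:290,170:370]
    cv2.imwrite(f'pics/{n}2.png',cv2.resize(im,None,fx=3.5,fy=3.5,interpolation=cv2.INTER_CUBIC))
"
```

```text
t 3.4 p [0.6414 0.0793 0.0104] F [0.91 0.14 0.69] M [ 0.19 -0.    0.  ] g 0.297 tx [0.107 0.994 0.   ] ty [ 0.994 -0.107  0.   ] tz [ 0.  0. -1.] q [ 0.01  0.88 -0.29  1.61  0.36  0.7  -0.56]
```

View pics/scene2.png

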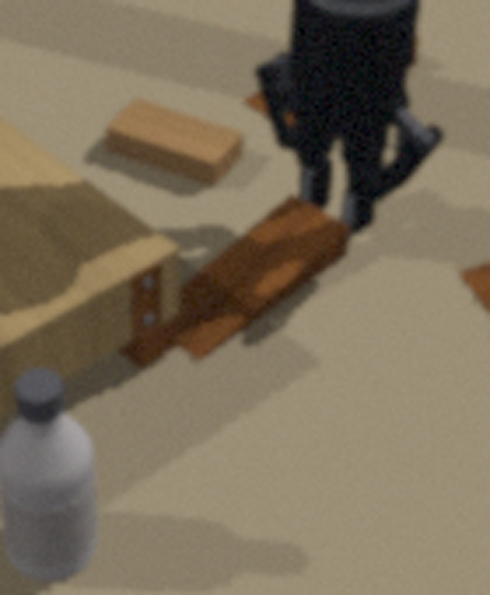

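View pics/top2.png

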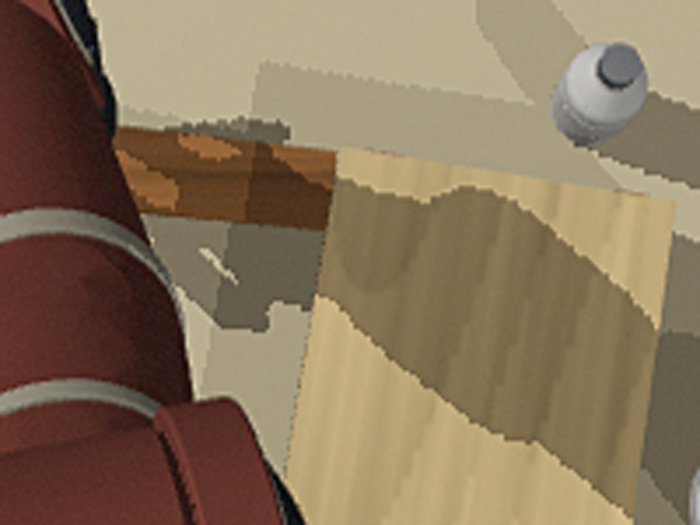

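```bash
python3 -c "
from h import *
c=np.array([.5082,-.1499]);y=-.1725;R=np.array([[np.cos(y),-np.sin(y)],[np.sin(y),np.cos(y)]])
for u,v in ((335,152),(329,229)):
    X=ray('top',170+u/3.5-.35,140+v/3.5-.35,.003);print(X,R.T@(X[:2]-c))
cs=np.array([.5119,-.1501])
X=ray('scene',200+195/3.5-.35,120+358/3.5-.35,.001);print(X,R.T@(X[:2]-cs))
"
```

```text
[ 0.64519481 -0.07289776  0.003     ] [0.12174452 0.09937401]
[ 0.59734358 -0.06857753  0.003     ] [0.07386192 0.09541666]
[ 0.64411552 -0.07130564  0.001     ] [0.11672856 0.10031919]
```

Call:
jog_arm(turn=[[0, 0, 0], [0, 0, 0], [0, 0, 0], [0, 0, 0], [0, 0, 0], [0, 0, 0], [0, 0, 0], [0, 0, 0]], translation=[[-0.3, 0, 0], [-0.6, 0, 0], [-0.9, 0, 0], [-1.2, 0, 0], [-1.4, 0, 0], [-1.6, 0, 0], [-1.8, 0, 0], [-2.0, 0, 0]], gripper=[-0.4, -0.4, -0.4, -0.4, -0.4, -0.4, -0.4, -0.4])

```text
clock: 4.3
eef_pos: [0.6393, 0.0597, 0.0103]
tool_rot: [-2.337, -2.1, -0.0]
contact_force: [-0.6, 0.3, 0.1]
grip_width: 0.299
```

Call:
jog_arm(turn=[[0, 0, 0], [0, 0, 0], [0, 0, 0], [0, 0, 0], [0, 0, 0], [0, 0, 0], [0, 0, 0], [0, 0, 0]], translation=[[-0.05, 0, 0], [-0.1, 0, 0], [-0.15, 0, 0], [-0.2, 0, 0], [-0.25, 0, 0], [-0.3, 0, 0], [-0.35, 0, 0], [-0.4, 0, 0]], gripper=[-0.4, -0.4, -0.4, -0.4, -0.4, -0.4, -0.4, -0.4])

```text
clock: 5.1
eef_pos: [0.6389, 0.0559, 0.0104]
tool_rot: [2.337, 2.1, 0.0]
contact_force: [-0.4, 0.1, 0.6]
grip_width: 0.3
```

Call:
jog_arm(turn=[[0, 0, 0], [0, 0, 0], [0, 0, 0], [0, 0, 0], [0, 0, 0], [0, 0, 0], [0, 0, 0], [0, 0, 0]], translation=[[-0.05, 0, 0], [-0.1, 0, 0], [-0.15, 0, 0], [-0.2, 0, 0], [-0.25, 0, 0], [-0.3, 0, 0], [-0.35, 0, 0], [-0.4, 0, 0]], gripper=[-0.4, -0.4, -0.4, -0.4, -0.4, -0.4, -0.4, -0.4])

```text
clock: 5.9
eef_pos: [0.6384, 0.0519, 0.0104]
tool_rot: [-2.337, -2.099, -0.0]
contact_force: [-0.5, -0.7, -0.5]
grip_width: 0.302
```

```bash
python3 -c "
from h import *
st()"
```

```text
t 5.9 p [0.6384 0.0519 0.0104] F [-0.49 -0.65 -0.51] M [ 0.08 -0.04  0.02] g 0.302 tx [0.107 0.994 0.   ] ty [ 0.994 -0.107  0.   ] tz [ 0.  0. -1.] q [ 0.06  0.88 -0.3   1.63  0.36  0.69 -0.53]
```

Call:
jog_arm(turn=[[0, 0, 0], [0, 0, 0], [0, 0, 0], [0, 0, 0], [0, 0, 0], [0, 0, 0], [0, 0, 0], [0, 0, 0]], translation=[[-0.05, 0, 0], [-0.1, 0, 0], [-0.15, 0, 0], [-0.2, 0, 0], [-0.25, 0, 0], [-0.3, 0, 0], [-0.35, 0, 0], [-0.4, 0, 0]], gripper=[-0.4, -0.4, -0.4, -0.4, -0.4, -0.4, -0.4, -0.4])

```text
clock: 6.7
eef_pos: [0.638, 0.0479, 0.0104]
tool_rot: [2.337, 2.1, 0.0]
contact_force: [0.4, 0.3, 0.0]
grip_width: 0.298
```

```bash
python3 -c "
from h import *
st()"
```

```text
t 6.7 p [0.638  0.0479 0.0104] F [0.42 0.31 0.  ] M [ 0.11 -0.04 -0.03] g 0.298 tx [0.107 0.994 0.   ] ty [ 0.994 -0.107  0.   ] tz [ 0.  0. -1.] q [ 0.06  0.88 -0.3   1.63  0.36  0.68 -0.53]
```

Call:
jog_arm(turn=[[0, 0, 0], [0, 0, 0], [0, 0, 0], [0, 0, 0], [0, 0, 0], [0, 0, 0], [0, 0, 0], [0, 0, 0]], translation=[[-0.05, 0, 0], [-0.1, 0, 0], [-0.15, 0, 0], [-0.2, 0, 0], [-0.25, 0, 0], [-0.3, 0, 0], [-0.35, 0, 0], [-0.4, 0, 0]], gripper=[-0.4, -0.4, -0.4, -0.4, -0.4, -0.4, -0.4, -0.4])

```text
clock: 7.5
eef_pos: [0.6376, 0.0439, 0.0104]
tool_rot: [-2.337, -2.1, -0.0]
contact_force: [-0.1, 0.2, 0.3]
grip_width: 0.302
```

```bash
python3 -c "
from h import *
st()"
```

```text
t 7.5 p [0.6376 0.0439 0.0104] F [-0.07  0.16  0.25] M [0.11 0.   0.03] g 0.302 tx [0.107 0.994 0.   ] ty [ 0.994 -0.107  0.   ] tz [ 0.  0. -1.] q [ 0.07  0.88 -0.3   1.64  0.37  0.68 -0.52]
```

Call:
jog_arm(turn=[[0, 0, 0], [0, 0, 0], [0, 0, 0], [0, 0, 0], [0, 0, 0], [0, 0, 0], [0, 0, 0], [0, 0, 0]], translation=[[-0.05, 0, 0], [-0.1, 0, 0], [-0.15, 0, 0], [-0.2, 0, 0], [-0.25, 0, 0], [-0.3, 0, 0], [-0.35, 0, 0], [-0.4, 0, 0]], gripper=[-0.4, -0.4, -0.4, -0.4, -0.4, -0.4, -0.4, -0.4])

```text
clock: 8.3
eef_pos: [0.6372, 0.04, 0.0103]
tool_rot: [-2.337, -2.099, -0.0]
contact_force: [0.7, 1.2, -0.1]
grip_width: 0.302
```

```bash
python3 -c "
from h import *
import cv2
st()
for n in('scene','top'):
    im=optics.read_camera(n)[...,::-1]
    im=im[120:290,200:340] if n=='scene' else im[140:290,170:370]
    cv2.imwrite(f'pics/{n}3.png',cv2.resize(im,None,fx=3.5,fy=3.5,interpolation=cv2.INTER_CUBIC))
"
```

```text
t 8.3 p [0.6372 0.04   0.0103] F [ 0.71  1.17 -0.11] M [ 0.16 -0.04  0.03] g 0.302 tx [0.107 0.994 0.   ] ty [ 0.994 -0.107  0.   ] tz [ 0.  0. -1.] q [ 0.08  0.88 -0.3   1.64  0.37  0.68 -0.52]
```

View pics/scene3.png

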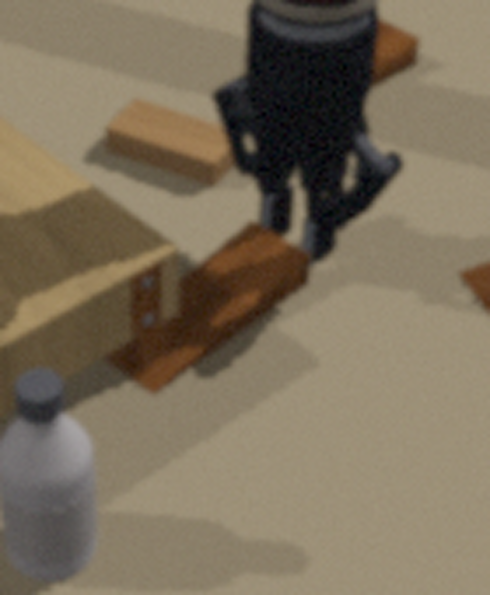

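View pics/top3.png

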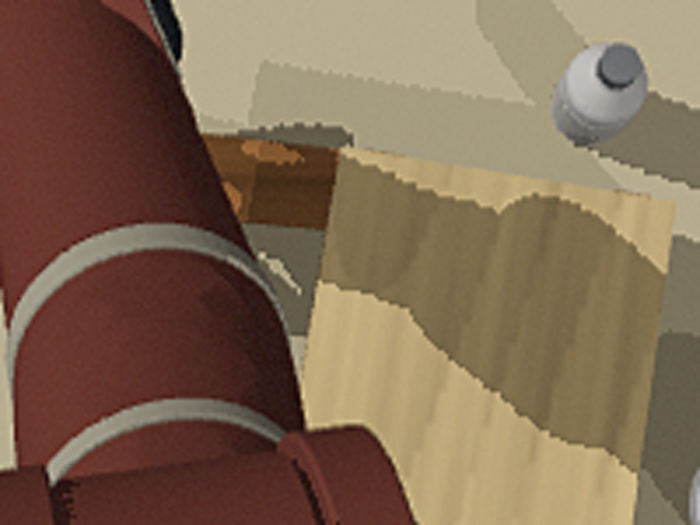

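Call:
jog_arm(turn=[[0, 0, 0], [0, 0, 0], [0, 0, 0], [0, 0, 0], [0, 0, 0], [0, 0, 0], [0, 0, 0], [0, 0, 0]], translation=[[-0.04, 0, 0], [-0.08, 0, 0], [-0.12, 0, 0], [-0.16, 0, 0], [-0.2, 0, 0], [-0.2, 0, 0], [-0.2, 0, 0], [-0.2, 0, 0]], gripper=[-0.4, -0.4, -0.4, -0.4, -0.4, -0.4, -0.4, -0.4])

```text
clock: 9.2
eef_pos: [0.637, 0.0383, 0.0104]
tool_rot: [-2.337, -2.1, -0.001]
contact_force: [0.2, 1.7, 0.3]
grip_width: 0.298
```

```bash
python3 -c "
from h import *
st()"
```

```text
t 9.2 p [0.637  0.0383 0.0104] F [0.19 1.74 0.33] M [ 0.4  -0.06 -0.09] g 0.298 tx [0.107 0.994 0.   ] ty [ 0.994 -0.107  0.   ] tz [ 0.  0. -1.] q [ 0.08  0.88 -0.3   1.64  0.37  0.68 -0.51]
```

Call:
jog_arm(turn=[[0, 0, 0], [0, 0, 0], [0, 0, 0], [0, 0, 0], [0, 0, 0], [0, 0, 0], [0, 0, 0], [0, 0, 0]], translation=[[-0.03, 0, 0], [-0.06, 0, 0], [-0.08, 0, 0], [-0.1, 0, 0], [-0.1, 0, 0], [-0.1, 0, 0], [-0.1, 0, 0], [-0.1, 0, 0]], gripper=[-0.4, -0.4, -0.4, -0.4, -0.4, -0.4, -0.4, -0.4])

```text
clock: 10.0
eef_pos: [0.637, 0.0375, 0.0104]
tool_rot: [-2.336, -2.1, -0.001]
contact_force: [0.2, 4.5, -1.2]
grip_width: 0.299
```

```bash
python3 -c "
from h import *
import cv2
st()
im=optics.read_camera('top');cv2.imwrite('pics/top4.png',im[...,::-1])
st()
a=cv2.imread('pics/top0.png').astype(int)
"
```

```text
t 10.0 p [0.637  0.0375 0.0104] F [ 0.2   4.45 -1.15] M [ 1.   -0.13 -0.02] g 0.299 tx [0.106 0.994 0.001] ty [ 0.994 -0.106  0.   ] tz [ 0.     0.001 -1.   ] q [ 0.08  0.88 -0.3   1.64  0.37  0.68 -0.51]
t 10.05 p [0.6369 0.0375 0.0104] F [ 0.31  3.85 -0.18] M [ 1.05 -0.17 -0.08] g 0.304 tx [0.106 0.994 0.001] ty [ 0.994 -0.106  0.   ] tz [ 0.     0.001 -1.   ] q [ 0.08  0.88 -0.3   1.64  0.37  0.68 -0.51]
```

Call:
jog_arm(turn=[[0, 0, 0], [0, 0, 0], [0, 0, 0], [0, 0, 0], [0, 0, 0], [0, 0, 0], [0, 0, 0], [0, 0, 0]], translation=[[0.6, 0, 0], [1.5, 0, 0], [3, 0, 0], [4, 0, -2], [4, 0, -6], [4, 0, -10], [4, 0, -13], [4, 0, -13]], gripper=[-0.4, -0.4, -0.4, -0.4, -1, -1, -1, -1])

```text
clock: 10.85
eef_pos: [0.6444, 0.0786, 0.146]
tool_rot: [2.332, 2.096, 0.014]
contact_force: [0.4, 0.1, -0.1]
grip_width: 0.002
```

```bash
python3 -c "
from h import *
import cv2
to([.617,-.0875,.115])
for n in('scene','top'):
    im=optics.read_camera(n)[...,::-1];cv2.imwrite(f'pics/{n}5.png',im)
    im=im[120:290,105:315] if n=='scene' else im[140:320,170:375]
    cv2.imwrite(f'pics/{n}5z.png',cv2.resize(im,None,fx=3.3,fy=3.3,interpolation=cv2.INTER_CUBIC))
"
```

```text
t 10.85 p [0.6444 0.0786 0.146 ] F [ 0.41  0.1  -0.05] M [ 0.05 -0.01  0.06] g 0.002 tx [0.106 0.994 0.003] ty [ 0.994 -0.106  0.01 ] tz [ 0.011  0.002 -1.   ] q [ 0.05  0.72 -0.36  1.53  0.29  0.94 -0.5 ]
shift cm [-16.81  -0.99   3.04]
```

View pics/scene5z.png

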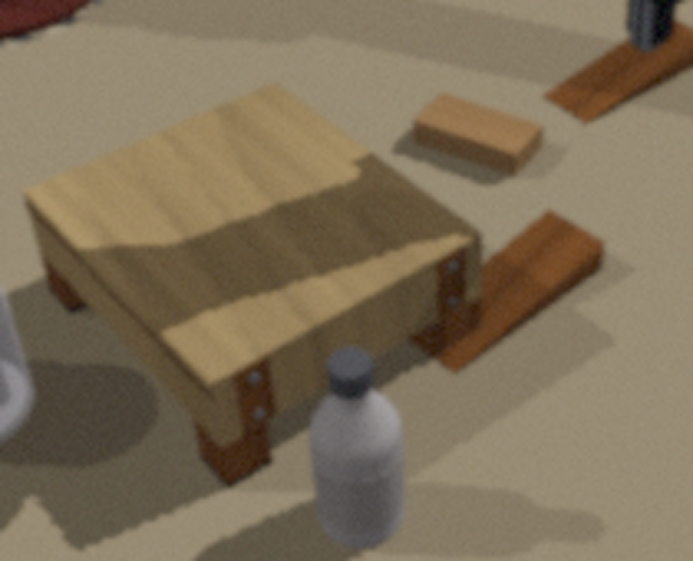

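View pics/top5z.png

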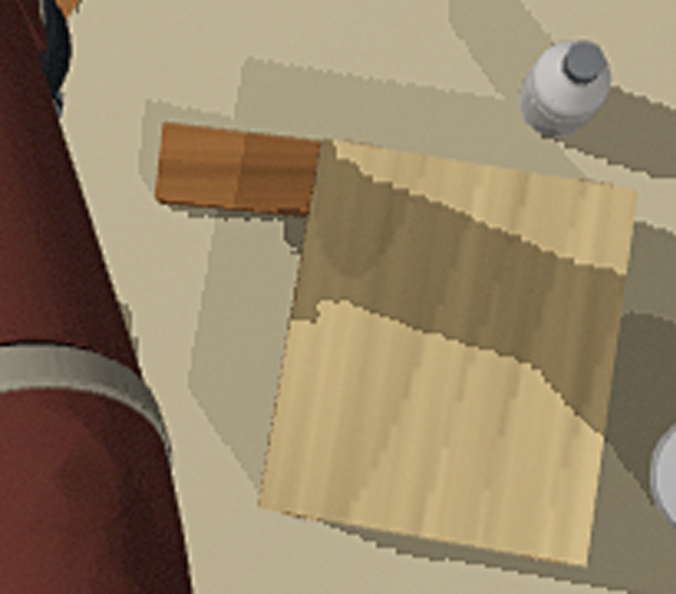

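Call:
jog_arm(turn=[[0, 0, 0], [0, 0, 0], [0, 0, 0], [0, 0, 0], [0, 0, 0], [0, 0, 0], [0, 0, 0], [0, 0, 0]], translation=[[-3, -0.2, 0], [-6.5, -0.4, 0], [-10, -0.6, 0.5], [-13.5, -0.8, 1.5], [-16, -1.0, 2.5], [-16.7, -1.0, 3], [-16.8, -1.0, 3.5], [-16.8, -1.0, 4]], gripper=[-1, -1, -1, -1, -1, -1, -1, -1])

```text
clock: 11.75
eef_pos: [0.6134, -0.0867, 0.0996]
tool_rot: [-2.333, -2.101, -0.002]
contact_force: [-0.1, 0.3, 0.7]
grip_width: -0.003
```

```bash
python3 -c "
from h import *
to([.617,-.0875,.085])
import cv2
for n in('scene','top'):
    im=optics.read_camera(n)[...,::-1];cv2.imwrite(f'pics/{n}6.png',im)
    im=im[100:290,105:335] if n=='scene' else im[140:320,170:375]
    cv2.imwrite(f'pics/{n}6z.png',cv2.resize(im,None,fx=3.1,fy=3.1,interpolation=cv2.INTER_CUBIC))
"
```

```text
t 11.75 p [ 0.6134 -0.0867  0.0996] F [-0.15  0.27  0.74] M [ 0.06 -0.02 -0.03] g -0.003 tx [0.104 0.995 0.002] ty [ 0.995 -0.104 -0.001] tz [-0.     0.002 -1.   ] q [ 0.32  0.74 -0.35  1.65  0.32  0.81 -0.28]
shift cm [-0.04  0.36  1.46]
```

View pics/scene6z.png

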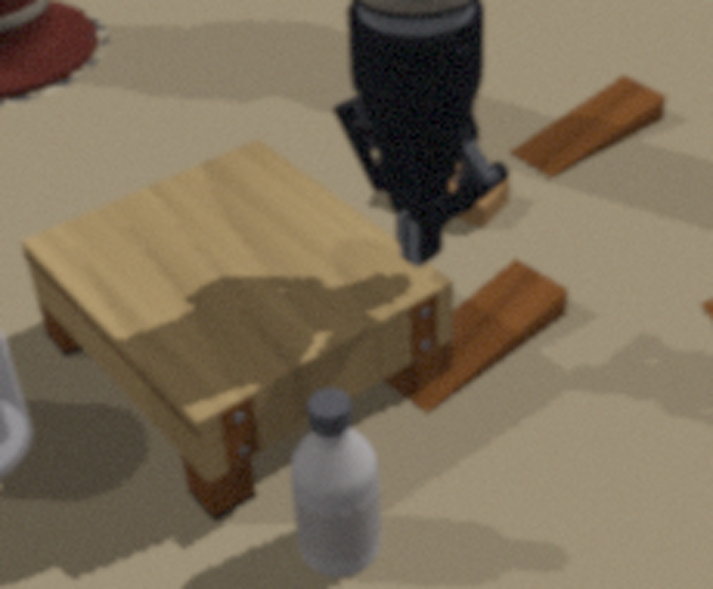

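Fingers are over the wedged corner. I'll descend towards contact (about 13.5 mm), then feel for it.

Call:
jog_arm(turn=[[0, 0, 0], [0, 0, 0], [0, 0, 0], [0, 0, 0], [0, 0, 0], [0, 0, 0], [0, 0, 0], [0, 0, 0]], translation=[[0, 0.3, 0.3], [0, 0.3, 0.5], [0, 0.3, 0.7], [0, 0.3, 0.9], [0, 0.3, 1.1], [0, 0.3, 1.2], [0, 0.3, 1.3], [0, 0.3, 1.3]], gripper=[-1, -1, -1, -1, -1, -1, -1, -1])

```text
clock: 12.65
eef_pos: [0.6161, -0.0896, 0.0872]
tool_rot: [-2.337, -2.099, 0.0]
contact_force: [0.1, -1.0, -0.2]
grip_width: -0.004
```

Call:
jog_arm(turn=[[0, 0, 0], [0, 0, 0], [0, 0, 0], [0, 0, 0], [0, 0, 0], [0, 0, 0], [0, 0, 0], [0, 0, 0]], translation=[[0, 0, 0.02], [0, 0, 0.04], [0, 0, 0.06], [0, 0, 0.08], [0, 0, 0.1], [0, 0, 0.1], [0, 0, 0.1], [0, 0, 0.1]], gripper=[-1, -1, -1, -1, -1, -1, -1, -1])

```text
clock: 13.45
eef_pos: [0.6162, -0.0896, 0.0863]
tool_rot: [-2.337, -2.099, -0.0]
contact_force: [0.5, 0.1, 0.2]
grip_width: -0.002
```

```bash
python3 -c "
from h import *
st()"
```

```text
t 13.45 p [ 0.6162 -0.0896  0.0863] F [0.49 0.13 0.16] M [-0.03  0.03 -0.02] g -0.002 tx [0.107 0.994 0.   ] ty [ 0.994 -0.107  0.   ] tz [ 0.  0. -1.] q [ 0.31  0.76 -0.35  1.65  0.33  0.79 -0.29]
```

Call:
jog_arm(turn=[[0, 0, 0], [0, 0, 0], [0, 0, 0], [0, 0, 0], [0, 0, 0], [0, 0, 0], [0, 0, 0], [0, 0, 0]], translation=[[0.2, 0.1, 0], [0.2, 0.1, 0.02], [0.2, 0.1, 0.04], [0.2, 0.1, 0.06], [0.2, 0.1, 0.08], [0.2, 0.1, 0.1], [0.2, 0.1, 0.1], [0.2, 0.1, 0.1]], gripper=[-1, -1, -1, -1, -1, -1, -1, -1])

```text
clock: 14.25
eef_pos: [0.6174, -0.0877, 0.0854]
tool_rot: [-2.337, -2.099, -0.0]
contact_force: [-0.5, 0.4, -0.5]
grip_width: 0.003
```

Call:
jog_arm(turn=[[0, 0, 0], [0, 0, 0], [0, 0, 0], [0, 0, 0], [0, 0, 0], [0, 0, 0], [0, 0, 0], [0, 0, 0]], translation=[[0, 0, 0.02], [0, 0, 0.04], [0, 0, 0.06], [0, 0, 0.06], [0, 0, 0.06], [0, 0, 0.06], [0, 0, 0.06], [0, 0, 0.06]], gripper=[-1, -1, -1, -1, -1, -1, -1, -1])

```text
clock: 15.05
eef_pos: [0.6175, -0.0877, 0.0851]
tool_rot: [2.337, 2.099, 0.0]
contact_force: [-0.9, -0.4, 5.6]
grip_width: 0.001
```

```bash
python3 -c "
from h import *
st()"
```

```text
t 15.05 p [ 0.6175 -0.0877  0.0851] F [-0.86 -0.35  5.6 ] M [-0.01  0.35 -0.03] g 0.001 tx [ 0.107  0.994 -0.   ] ty [ 0.994 -0.107  0.   ] tz [ 0. -0. -1.] q [ 0.31  0.76 -0.34  1.65  0.33  0.79 -0.29]
```

Call:
jog_arm(turn=[[0, 0, 0], [0, 0, 0], [0, 0, 0], [0, 0, 0], [0, 0, 0], [0, 0, 0], [0, 0, 0], [0, 0, 0]], translation=[[0, 0, 0.02], [0, 0, 0.04], [0, 0, 0.04], [0, 0, 0.04], [0, 0, 0.04], [0, 0, 0.04], [0, 0, 0.04], [0, 0, 0.04]], gripper=[-1, -1, -1, -1, -1, -1, -1, -1])

```text
clock: 15.85
eef_pos: [0.6175, -0.0876, 0.0851]
tool_rot: [2.337, 2.099, 0.0]
contact_force: [-1.8, -0.1, 7.0]
grip_width: -0.001
```

```bash
python3 -c "
from h import *
st()
import cv2
for n in('scene','top'):
    im=optics.read_camera(n)[...,::-1];cv2.imwrite(f'pics/{n}7.png',im)
    im=im[100:290,105:335] if n=='scene' else im[140:320,170:375]
    cv2.imwrite(f'pics/{n}7z.png',cv2.resize(im,None,fx=3.1 if n=='scene' else 3.3,fy=3.1 if n=='scene' else 3.3,interpolation=cv2.INTER_CUBIC))
st()"
```

```text
t 15.85 p [ 0.6175 -0.0876  0.0851] F [-1.78 -0.1   7.01] M [0.   0.47 0.04] g -0.001 tx [ 0.107  0.994 -0.   ] ty [ 0.994 -0.107  0.   ] tz [ 0. -0. -1.] q [ 0.31  0.76 -0.34  1.65  0.33  0.79 -0.29]
t 15.95 p [ 0.6175 -0.0877  0.0851] F [-2.59  0.62  6.48] M [0.03 0.52 0.02] g 0.001 tx [ 0.107  0.994 -0.   ] ty [ 0.994 -0.107  0.   ] tz [ 0. -0. -1.] q [ 0.31  0.76 -0.34  1.65  0.33  0.79 -0.29]
```

View pics/scene7z.png

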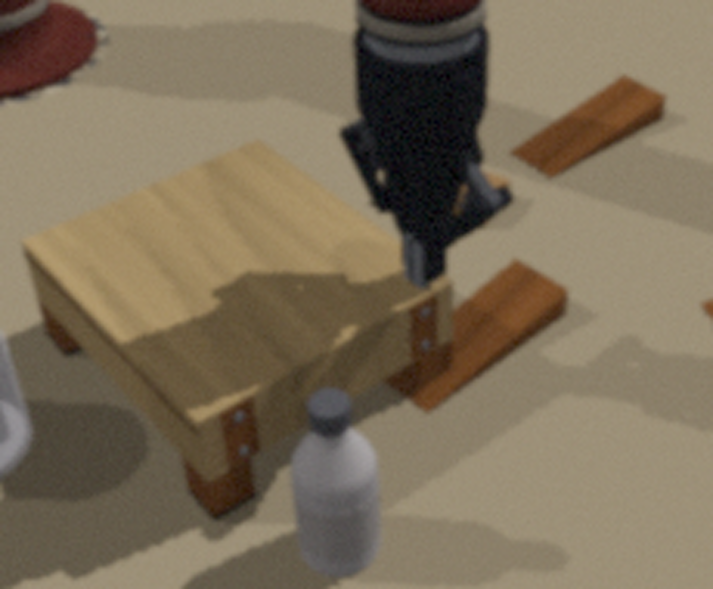

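View pics/top7z.png

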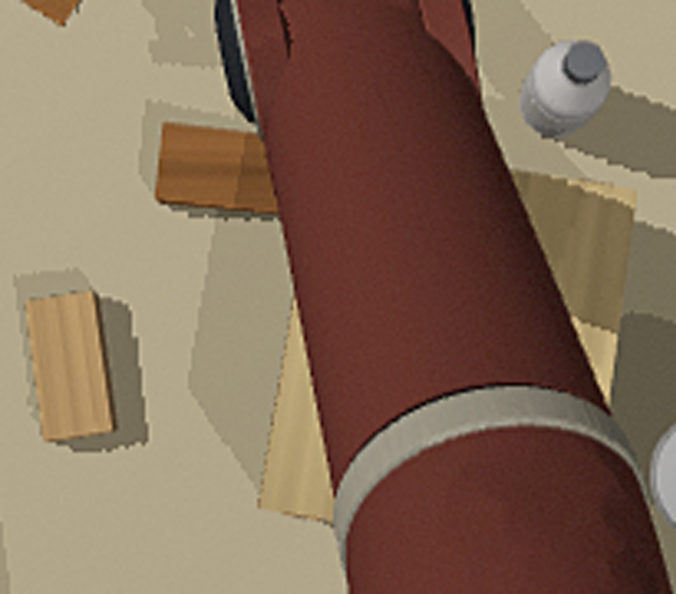

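Call:
jog_arm(turn=[[0, 0, 0], [0, 0, 0], [0, 0, 0], [0, 0, 0], [0, 0, 0], [0, 0, 0], [0, 0, 0], [0, 0, 0]], translation=[[0, -0.01, -0.01], [0, -0.02, -0.03], [0, -0.02, -0.04], [0, -0.02, -0.04], [0, -0.02, -0.04], [0, -0.02, -0.04], [0, -0.02, -0.04], [0, -0.02, -0.04]], gripper=[-1, -1, -1, -1, -1, -1, -1, -1])

```text
clock: 16.75
eef_pos: [0.6175, -0.0877, 0.0851]
tool_rot: [2.337, 2.099, 0.001]
contact_force: [-2.5, -0.6, 5.1]
grip_width: 0.0
```

Call:
jog_arm(turn=[[0, 0, 0], [0, 0, 0], [0, 0, 0], [0, 0, 0], [0, 0, 0], [0, 0, 0], [0, 0, 0], [0, 0, 0]], translation=[[0, 0, 0], [0, 0, 0], [0, 0, 0], [0, 0, 0], [0, 0, 0], [0, 0, 0], [0, 0, 0], [0, 0, 0]], gripper=[-1, -1, -1, -1, -1, -1, -1, -1])

```text
clock: 17.55
eef_pos: [0.6175, -0.0876, 0.0851]
tool_rot: [2.337, 2.099, 0.001]
contact_force: [-1.7, -0.2, 6.6]
grip_width: 0.004
```

```bash
python3 -c "
from h import *
st()"
```

```text
t 17.55 p [ 0.6175 -0.0876  0.0851] F [-1.71 -0.23  6.62] M [-0.04  0.29  0.  ] g 0.004 tx [0.107 0.994 0.   ] ty [ 0.994 -0.107  0.001] tz [ 0.001  0.    -1.   ] q [ 0.31  0.76 -0.34  1.65  0.33  0.79 -0.29]
```

Call:
jog_arm(turn=[[0, 0, 0], [0, 0, 0], [0, 0, 0], [0, 0, 0], [0, 0, 0], [0, 0, 0], [0, 0, 0], [0, 0, 0]], translation=[[0, -0.01, -0.02], [0, -0.02, -0.03], [0, -0.02, -0.03], [0, -0.02, -0.03], [0, -0.02, -0.03], [0, -0.02, -0.03], [0, -0.02, -0.03], [0, -0.02, -0.03]], gripper=[-1, -1, -1, -1, -1, -1, -1, -1])

```text
clock: 18.35
eef_pos: [0.6174, -0.0877, 0.0852]
tool_rot: [2.337, 2.099, 0.001]
contact_force: [1.3, -0.2, 3.4]
grip_width: -0.003
```

Call:
jog_arm(turn=[[0, 0, 0], [0, 0, 0], [0, 0, 0], [0, 0, 0], [0, 0, 0], [0, 0, 0], [0, 0, 0], [0, 0, 0]], translation=[[0, 0, 0], [0, 0, 0], [0, 0, 0], [0, 0, 0], [0, 0, 0], [0, 0, 0], [0, 0, 0], [0, 0, 0]], gripper=[-1, -1, -1, -1, -1, -1, -1, -1])

```text
clock: 19.15
eef_pos: [0.6174, -0.0877, 0.0852]
tool_rot: [2.337, 2.099, 0.001]
contact_force: [2.4, -0.1, 3.9]
grip_width: -0.001
```

Call:
jog_arm(turn=[[0, 0, 0], [0, 0, 0], [0, 0, 0], [0, 0, 0], [0, 0, 0], [0, 0, 0], [0, 0, 0], [0, 0, 0]], translation=[[0, 0, 0], [0, 0, 0], [0, 0, 0], [0, 0, 0], [0, 0, 0], [0, 0, 0], [0, 0, 0], [0, 0, 0]], gripper=[-1, -1, -1, -1, -1, -1, -1, -1])

```text
clock: 19.95
eef_pos: [0.6173, -0.0877, 0.0852]
tool_rot: [2.337, 2.099, 0.001]
contact_force: [3.6, -1.2, 3.3]
grip_width: 0.005
```

Call:
jog_arm(turn=[[0, 0, 0], [0, 0, 0], [0, 0, 0], [0, 0, 0], [0, 0, 0], [0, 0, 0], [0, 0, 0], [0, 0, 0]], translation=[[0, 0.01, 0], [0, 0.02, 0], [0, 0.02, 0], [0, 0.02, 0], [0, 0.02, 0], [0, 0.02, 0], [0, 0.02, 0], [0, 0.02, 0]], gripper=[-1, -1, -1, -1, -1, -1, -1, -1])

```text
clock: 20.75
eef_pos: [0.6173, -0.0876, 0.0851]
tool_rot: [2.337, 2.1, 0.0]
contact_force: [2.7, -0.6, 5.1]
grip_width: 0.002
```

```bash
python3 -c "
from h import *
st()
import cv2
im=optics.read_camera('scene')[...,::-1]; a=cv2.imread('pics/scene7.png')
d=cv2.absdiff(a,im).max(2); print((d>50).sum(), d[150:290,105:330].mean())
st()"
```

```text
t 20.75 p [ 0.6173 -0.0876  0.0851] F [ 2.68 -0.6   5.08] M [-0.08 -0.61  0.01] g 0.002 tx [0.107 0.994 0.   ] ty [ 0.994 -0.107  0.   ] tz [ 0.  0. -1.] q [ 0.31  0.76 -0.34  1.65  0.33  0.79 -0.29]
0 3.0871746031746032
t 20.8 p [ 0.6173 -0.0877  0.0851] F [ 3.87 -0.27  4.92] M [-0.12 -0.75 -0.03] g 0.001 tx [0.107 0.994 0.   ] ty [ 0.994 -0.107  0.   ] tz [ 0.  0. -1.] q [ 0.31  0.76 -0.34  1.65  0.33  0.79 -0.29]
```

```bash
python3 -c "
from bench import sign_off
print(sign_off())"
```

```text
the job is handed in; nothing more can be done
None
```

I pushed the right-most wedge under the short leg until the leg bore on it, then pressed on the chest's top over that leg. I handed the job in at 20.8 s with the fingertips still pressing. There was no verdict.

- **Wedge:** I stopped pushing when the force rose to about 4 to 4.5 N. The wedge was then roughly 37 mm in, and it stayed put when I backed off.
- **Rocking:** The chest does not rock. With about 3 to 7 N pressing on the spot, the fingertips stayed at z = 85.1 to 85.2 mm, which matches the 85 mm height of a level top.
- **Chest and bystanders:** In the pictures the chest's corners have not moved. The glue bottle and offcut are where they were, and I saw no sign that the tub had moved.
- **Final press:** The last reading was about 5 N down. There was also an unwanted sideways force of about 3 to 4 N that I did not get rid of. It varied between readings and changed sign once, and nothing visibly moved.
- **Camera disagreement:** The two cameras differed by about 4 mm on the chest's position, so I aimed the press between them.

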